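Load the ball launcher and arm it

TASK

Take the lime ball from the top tier and lower it gently into the launcher's deep round hopper, letting go only when it is close above the bottom, never dropping it in from the rim. With the ball lying in the hopper, press the blue key fully down and release it, then press the green key fully down and release it. Never press the red key, press one key at a time, and do not disturb the brush, treat jar or clip light on the tiers.

Things in the scene. Friction and masses are not known exactly. Their poses are not given: they have to be found in the camera images.
- ball: lime green rubber ball, 60 mm in diameter, about 70 g; its origin is its centre. It starts on the top tier, sitting in a fixed black rubber ring (68 mm outside diameter, 8 mm high)
- tiers: fixed two-tier rack of white powder-coated metal, 230 mm (its x) by 330 mm (its y); origin at the centre of its underside on the table. Lower board's top is 22 mm up, upper board's top 170 mm up, each with a 10 mm lip round its edge; nothing stands above the upper board but ball, ring and brush
- launcher: fixed ball launcher, 310 mm long (its x) by 230 mm wide (its y); origin on the table at the middle of its grey base. Toward its -x (the robot's side) lies a flat white key deck 60 mm high with three keys in a row along its y, 135 mm in front of the hopper's axis; behind it stands the white round hopper; a short grey spout points to +x
- hopper_floor (a point): centre of the hopper's flat inner floor, 30 mm above the table; z up. The hopper is a straight upright cylinder, 152 mm inside diameter, 4 mm wall, 85 mm deep
- hopper_rim (a point): centre of the hopper's mouth, level with its rim, 115 mm above the table
- key_blue (a joint): how far the blue key is pressed, m: 0 up, 0.006 fully down (about 4 N), springs back
- key_green (a joint): how far the green key is pressed, m: as the blue key
- key_red (a joint): how far the red key is pressed, m: as the blue key; not to be pressed
- key_blue_top (a point): centre of the top face of the blue round key, 30 mm diameter, pressed straight down. The keys' centres are 60 mm apart; their order along the row varies
- key_green_top (a point): centre of the top face of the green round key, 30 mm diameter
- key_red_top (a point): centre of the top face of the red round key, 30 mm diameter
- brush: navy plastic pin brush lying on the top tier, pins up, 150 mm long (its x), 60 mm wide, 31 mm high; origin at the middle of its underside; bystander
- treat_jar: white ceramic treat jar with a cork-coloured lid on the lower tier, 82 mm diameter, 104 mm high; origin at the centre of its underside; bystander
- clip_light: aluminium clip light on the lower tier, about 60 mm long and 83 mm high; origin at the centre of its underside; bystander
Not all that is in view belongs to the job. Of the things shaped like the ball, the lime one is meant.

How it is judged:
By the outcome, as a careful person would: the job done as asked, in the order asked, and still so for the second after the job is handed in, with the robot touching nothing.
It also fails if it takes over 64 s, if anything falls off the work surface, if the arm or the gripper's body presses on something with over 40 N, if the wrist force passes 120 N, or if a joint passes its speed limit or range.

ROBOT

A 7-joint arm with a two-finger parallel gripper is mounted at the origin on the work surface. World frame = base frame: x ahead of the robot, y to its left, z up, the work surface at z = 0. Lengths are in m, angles in rad, forces in N, time in s.
With the tool pointing down it reaches from about 0.4 to 0.9 m from the base axis. Payload 5.6 kg.
Tool frame: the origin (TCP) lies at the very end of the fingers, on their centre line; the grasp point (between the pads) lies 19 mm behind it (robot.grip_depth is the distance from the TCP to the grasp point, in m); z points along the fingers, y is the line along which they close (so a half turn about z gives the same grasp; the last joint's range is limited). The gripper opens to 92 mm and grips with 3 to 60 N. Pads are 20 mm wide; open, the fingers measure 128 mm over their backs; the gripper's body (75 mm by 189 mm) begins 69 mm behind the grasp point.
Start: joints at [1.138, 0.468, -0.012, 1.603, 0.006, 1.071, -0.056], TCP at [0.247, -0.601, 0.215] pointing down, gripper open.
Joint ranges: [-2.53, 2.53], [-0.31, 2.02], [-1.57, 1.55], [0.28, 2.44], [-1.29, 4.43], [0.15, 1.84], [-2.92, 2.92]. Speed limits (rad/s): [2.57, 2.57, 3.14, 3.14, 3.14, 3.14, 3.14].

INTERFACE

Orientations are given as a unit quaternion [x, y, z, w].
In Python, from cell import robot gives the robot as it stands. The module is installed in compiled form; this text tells all that it offers.
- The arm moves only by the shell command python3 -m inch 'ROWS' [FORCE]. ROWS is JSON, one flat list of numbers, 7 for each row, row after row: the turn, a rotation vector about the tool's x, y, z in units of 5 degrees (1.0 is 5 degrees), then the shift along the tool's x, y, z in units of 40 mm (1.0 is 40 mm), then the finger opening in mm, from 0 to 91.9. In form: [wx, wy, wz, tx, ty, tz, gripper, wx, wy, wz, tx, ty, tz, gripper, ...]. A call has exactly 5 rows; each row shifts and turns the commanded pose from where the row before left it, along the tool's axes as they then stand; what a row does not reach is not made up. A row lasts 1/12 s, in which the tool goes at most 41.7 mm and 7.16 degrees, less where a joint would pass 70% of its speed; a pose out of reach is approached as far as the arm can. A call is refused whole if a number of a shift passes 1 or a number of a turn 1, either way. A call with a gripper value outside its range is refused whole. The fingers move at their own pace and stop on an object; FORCE is the grip in N (left out, the last holds). Time passes only in rows, so rows that do not move let the fingers close, or fill a call up. It gives the time, the measured TCP pose, the force, the opening and the grip force at its end, in the units of the state.
- robot.state(): the state, without advancing time (a new reading comes with each control period).
- robot.capture(name): name is "scene" or "top"; returns the picture (384x512x3 uint8, blue, green, red); there is no depth.
- robot.camera_model(name): a dict with "camera_matrix" (3x3 intrinsics, pixels), "dist_coeffs" ([k1, k2, p1, p2, k3] as OpenCV has them; the pictures are not rectified), "pose" (4x4, takes a point from camera to world coordinates). Camera axes: x right, y down, z forward; pixel columns grow to the right and rows downward; lengths in m; the calibration is good to about 2 mm. A picture is of the moment at which its call begins. camera_model takes no time and is no camera call.
- robot.hand_in(): hands the job in; it is judged then, once.
Trained networks look in the newest picture that a camera, given by its name, has taken for a name from the list of things; names that differ only in an ending like _2 or _b are one class to them, and where a whole thing is asked for, a point or a joint stands for the part that bears it (a point fixed in the world has none). Each returns a list of dicts, best first, with "p" (0 to 1); they miss things now and then, are a little off and sometimes report something else, mostly with a low value. They report only what shows in the picture. A call takes as long as a camera call. They do not tell look-alikes from the thing itself.
- robot.boxes_of(camera, thing): "bbox" ([left, top, right, bottom] in pixels, round what is visible of it).
The state is a dict: "time_s": time; "joint_pos": joint angles; "joint_vel": joint speeds; "joint_torque": joint torques, N m; "eef_pos": TCP position; "tool_rot": TCP orientation; "ft_force": force on the tool from outside, world axes, zero at the start; "wrist_torque": the same for the moment, N m; "finger_gap": finger opening in m; "grasp_force": force on a finger pad.
Only numpy, scipy, OpenCV 4.12 (cv2) and the standard library are available. Lean on these libraries where they do the work, as an engineer would, in place of code of your own. Each camera call takes 0.05 s, during which the arm holds its last target. There are 200 camera calls.

## Working session

There is one attempt and no reset: what is moved stays moved. The work goes in short steps, Python scripts to look and compute and a shell command to move; the robot and the scene stay as the last step left them, time stands still between calls to the robot, and variables do not carry over. Pictures are saved under pics/ and viewed, at most 10 in all, crops included, and the job is handed in when it is done.

```bash
mkdir -p pics
python3 - <<'E'
from cell import robot
import cv2
for c in ("scene","top"):
    im=robot.capture(c); cv2.imwrite(f"pics/{c}0.png",im)
    for t in ("ball","launcher","key_blue_top","tiers","brush","treat_jar","clip_light"):
        print(c,t,[( [round(v) for v in d["bbox"]],round(d["p"],2)) for d in robot.boxes_of(c,t)[:4]])
    m=robot.camera_model(c); print(m["camera_matrix"],m["dist_coeffs"],m["pose"])
s=robot.state();print(s["time_s"],s["eef_pos"],s["tool_rot"])
E
```

```text
scene ball [([242, 120, 268, 144], 0.9), ([175, 165, 198, 187], 0.84), ([308, 154, 330, 174], 0.79)]
scene launcher [([169, 239, 322, 364], 0.83)]
scene key_blue_top [([286, 311, 299, 329], 0.52)]
scene tiers [([202, 72, 307, 210], 0.83), ([289, 286, 303, 299], 0.42)]
scene brush [([232, 88, 295, 105], 0.82), ([242, 118, 269, 144], 0.43)]
scene treat_jar []
scene clip_light [([239, 170, 261, 190], 0.93)]
[[404.51797022   0.         256.31295794]
 [  0.         404.51797022 193.1849526 ]
 [  0.           0.           1.        ]] [-0.0135592  0.         0.         0.         0.       ] [[-0.99988388 -0.00544291  0.01423368  0.54551731]
 [-0.0130923   0.78481197 -0.61959564  0.56002434]
 [-0.00779836 -0.61971005 -0.7847921   0.84651076]
 [ 0.          0.          0.          1.        ]]
top ball [([307, 246, 328, 271], 0.88), ([289, 175, 314, 202], 0.78), ([284, 126, 307, 145], 0.65)]
top launcher [([142, 137, 231, 252], 0.97)]
top key_blue_top [([151, 223, 164, 237], 0.56), ([141, 137, 231, 253], 0.56)]
top tiers [([262, 139, 398, 239], 0.67), ([350, 165, 375, 228], 0.5)]
top brush [([348, 166, 377, 224], 0.85)]
top treat_jar []
top clip_light []
[[410.83618753   0.         258.2634849 ]
 [  0.         410.83618753 194.76114003]
 [  0.           0.           1.        ]] [0.02342364 0.         0.         0.         0.        ] [[-0.02040964 -0.988317    0.15103958  0.39172105]
 [-0.99977306  0.02109755  0.00295327 -0.02690515]
 [-0.00610534 -0.15094503 -0.9885233   1.2159615 ]
 [ 0.          0.          0.          1.        ]]
0.8 [ 0.24700245 -0.60129696  0.21464538] [9.81074678e-01 1.93629722e-01 7.66436300e-06 7.91989436e-05]
```

View pics/scene0.png

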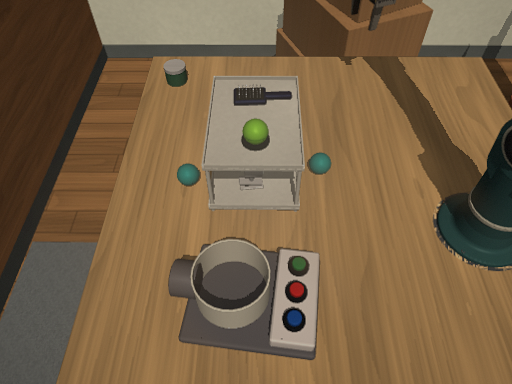

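View pics/top0.png

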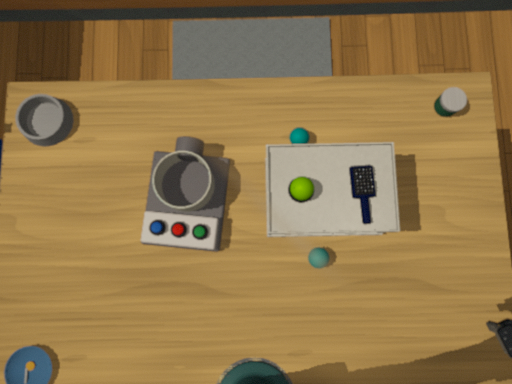

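Scene shows the ball candidates: lime at (256,131) on the top tier in its black ring, teal at (187,175) and teal at (319,164) on the table. The lime one on the tier fits the description. In the top view it is at (301,189); hopper mouth is about (183,180), with keys blue (157,228), red (178,230), green (200,232).

```bash
cat > h.py <<'E'
import numpy as np, cv2
from cell import robot
def ray(c,uv):
    m=robot.camera_model(c);K=np.array(m["camera_matrix"]);D=np.array(m["dist_coeffs"]);T=np.array(m["pose"])
    p=cv2.undistortPoints(np.array([[uv]],float),K,D)[0,0]
    d=T[:3,:3]@np.array([p[0],p[1],1]);return T[:3,3],d/np.linalg.norm(d)
def atz(c,uv,z):
    o,d=ray(c,uv);return o+d*(z-o[2])/d[2]
def tri(uv1,uv2):
    o1,d1=ray("scene",uv1);o2,d2=ray("top",uv2)
    s=np.linalg.lstsq(np.c_[d1,-d2],o2-o1,rcond=None)[0]
    a,b=o1+d1*s[0],o2+d2*s[1];return (a+b)/2,np.linalg.norm(a-b)
def blob(im,lo,hi,box):
    h=cv2.cvtColor(im,cv2.COLOR_BGR2HSV);m=cv2.inRange(h,lo,hi);k=np.zeros_like(m)
    x0,y0,x1,y1=box;k[y0:y1,x0:x1]=m[y0:y1,x0:x1]
    n,l,s,c=cv2.connectedComponentsWithStats(k);i=1+np.argmax(s[1:,4]);return c[i],s[i]
E
python3 - <<'E'
from h import *
np.set_printoptions(precision=4,suppress=True)
S=cv2.imread("pics/scene0.png");T=cv2.imread("pics/top0.png")
R={"ball":((30,80,50),(50,255,255),(235,110,275,150),(280,170,325,205)),
"blue":((100,120,60),(125,255,255),(275,300,315,335),(145,215,168,242)),
"green":((45,80,40),(85,255,255),(285,250,315,280),(190,222,212,244)),
"red":((0,150,80),(8,255,255),(280,275,312,305),(168,218,190,242))}
for n,(lo,hi,b1,b2) in R.items():
    a,sa=blob(S,lo,hi,b1);b,sb=blob(T,lo,hi,b2)
    p,e=tri(a,b);print(n,a,sa,b,sb,p,e)
    z={"ball":.2}.get(n,.066);print(atz("scene",a,z),atz("top",b,z))
c=cv2.resize(S[60:220,160:340],None,fx=4,fy=3.7);d=cv2.resize(T[130:260,135:405],None,fx=2.6,fy=2.6)
cv2.imwrite("pics/c1.png",cv2.resize(S[60:200,160:340],None,fx=4,fy=4,interpolation=2))
cv2.imwrite("pics/c2.png",cv2.resize(T[130:260,135:245],None,fx=4.5,fy=4.5,interpolation=2))
E
```

```text
ball [255.0548 131.276 ] [242 119  27  26 529] [301.3451 188.3326] [289 177  26  24 481] [ 0.5617 -0.1322  0.2006] 0.0017199552494688998
[ 0.5626 -0.1332  0.2   ] [ 0.5609 -0.1321  0.2   ]
blue [294.0619 317.5979] [287 310  15  16 194] [155.9717 226.8491] [151 221  11  12 106] [0.4818 0.2616 0.0778] 4.0772638930284835e-05
[0.4809 0.257  0.066 ] [0.4827 0.2645 0.066 ]
green [298.3154 263.4698] [292 257  14  14 149] [199.0342 231.2137] [193 226  13  12 117] [0.4673 0.1425 0.0766] 0.00021782956694694418
[0.4664 0.1367 0.066 ] [0.4679 0.1441 0.066 ]
red [296.4743 289.1771] [290 282  14  15 175] [177.3426 228.9815] [172 223  12  12 108] [0.4745 0.2023 0.0785] 0.00020541066777746543
[0.4732 0.1964 0.066 ] [0.4755 0.2047 0.066 ]
```

View pics/c1.png

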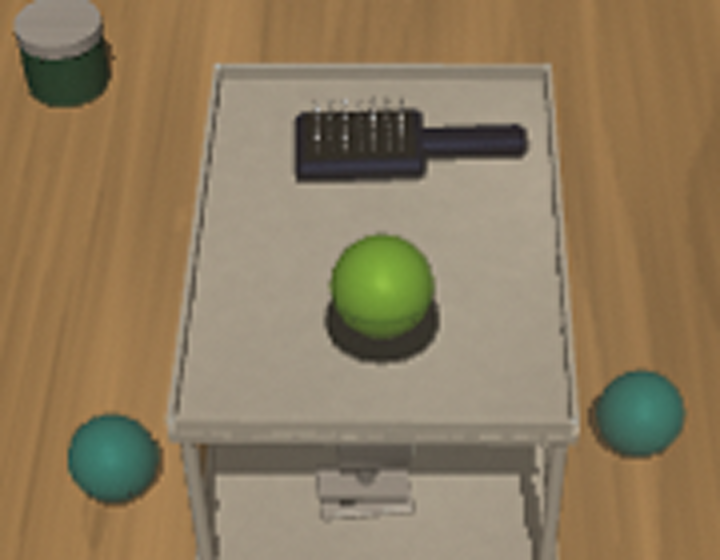

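View pics/c2.png

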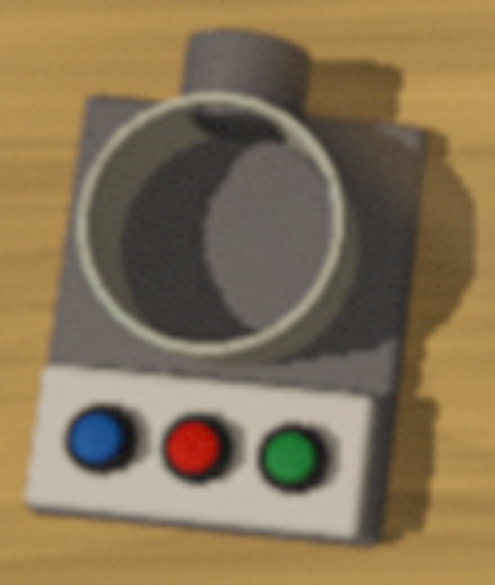

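The crop confirms the lime ball (centre at crop (382,286)) sits in its black ring with the brush well clear. The launcher crop shows the keys in the order blue, red, green and an empty hopper. First I raise the tool and square it up.

```bash
cat >> h.py <<'E'
from scipy.spatial.transform import Rotation as Ro
def go(p):
    s=robot.state();R=Ro.from_quat(s["tool_rot"])
    w=(R.inv()*Ro.from_matrix(np.diag([1,-1,-1.]))).as_rotvec(degrees=True)/5
    d=R.inv().apply(np.array(p)-s["eef_pos"])/.04
    print("t",round(s["time_s"],2),"pos",np.round(s["eef_pos"],4),"shift units",np.round(d,2),"turn units",np.round(w,2),"F",np.round(s["ft_force"],1),"gap",round(s["finger_gap"],4),"grip",s["grasp_force"])
E
python3 -m inch '[0,0,0.9,0,0,-0.4,91,0,0,0.9,0,0,-0.4,91,0,0,0.9,0,0,-0.4,91,0,0,0.9,0,0,-0.4,91,0,0,0.9,0,0,-0.4,91]'
python3 - <<'E'
from h import *
go((.5617,-.1322,.29)); print(atz("top",(181.9,179.8),.115))
k=np.array([[.4818,.2616],[.4673,.1425]]);y=(k[0]-k[1])/np.linalg.norm(k[0]-k[1]);x=np.array([y[1],-y[0]]);print(k.mean(0)+.135*x)
m,o=robot.boxes_of,0
E
```

```text
time_s: 1.22
eef_pos: [0.247, -0.6012, 0.2954]
tool_rot: [1.0, -0.003, 0.0, -0.0]
ft_force: [1.1, 0.2, -0.7]
finger_gap: 0.0909
grasp_force: 0.0
t 1.22 pos [ 0.247  -0.6012  0.2954] shift units [  7.79 -11.78   0.14] turn units [-0.   -0.   -0.08] F [ 1.1  0.2 -0.7] gap 0.0909 grip 0.0
[0.60564693 0.18373576 0.115     ]
[0.60856049 0.1857347 ]
```

```bash
python3 -m inch '[0,0,0,0.5,-0.75,0,91,0,0,0,0.5,-0.75,0,91,0,0,0,0.5,-0.75,0,91,0,0,0,0.5,-0.75,0,91,0,0,0,0.5,-0.75,0,91]' >/dev/null
python3 -m inch '[0,0,0,0.5,-0.75,0,91,0,0,0,0.5,-0.75,0,91,0,0,0,0.5,-0.75,0,91,0,0,0,0.5,-0.75,0,91,0,0,0,0.5,-0.75,0,91]' >/dev/null
python3 -c "
from h import *
go((.5617,-.1322,.29))"
```

```text
t 2.05 pos [ 0.4486 -0.3003  0.2949] shift units [ 2.82 -4.21  0.12] turn units [ 0.01 -0.01 -0.04] F [ 0.7 -0.6 -0.5] gap 0.0909 grip 0.0
```

```bash
python3 -m inch '[0,0,0,0.6,-0.8,0,91,0,0,0,0.6,-0.8,0,91,0,0,0,0.6,-0.8,0,91,0,0,0,0.6,-0.8,0,91,0,0,0,0.4,-1.0,0,91]' >/dev/null
python3 -m inch '[0,0,0,0,0,0,91,0,0,0,0,0,0,91,0,0,0,0,0,0,91,0,0,0,0,0,0,91,0,0,0,0,0,0,91]' >/dev/null
python3 - <<'E'
from h import *
go((.5617,-.1322,.182))
robot.capture("top");im=robot.capture("scene");cv2.imwrite("pics/s1.png",im)
E
```

```text
t 2.88 pos [ 0.5592 -0.1374  0.2947] shift units [ 0.06 -0.13  2.82] turn units [ 0.01  0.   -0.07] F [-0.5  0.6  0.5] gap 0.0907 grip 0.0
```

View pics/s1.png

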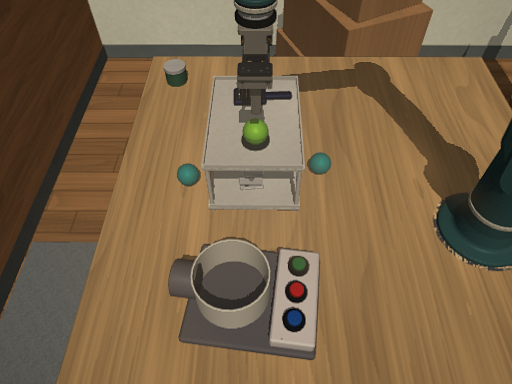

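Gripper is directly over the ball (256,131), closing along world y, with the brush handle clear behind it. Descending now.

```bash
python3 -m inch '[0,0,0,0.06,-0.13,0.3,91,0,0,0,0,0,0.5,91,0,0,0,0,0,0.5,91,0,0,0,0,0,0.5,91,0,0,0,0,0,0.4,91]' >/dev/null
python3 -m inch '[0,0,0,0,0,0.3,91,0,0,0,0,0,0.2,91,0,0,0,0,0,0.12,91,0,0,0,0,0,0,91,0,0,0,0,0,0,91]' >/dev/null
python3 -c "
from h import *
go((.5617,-.1322,.182))"
```

```text
t 3.82 pos [ 0.5626 -0.1303  0.1821] shift units [-0.02  0.05  0.  ] turn units [ 0.   -0.01 -0.03] F [ 0.9  0.2 -0. ] gap 0.0911 grip 0.0
```

```bash
for i in 1 ; do python3 -m inch '[0,0,0,0,0.03,0,50,0,0,0,0,0,0,50,0,0,0,0,0,0,50,0,0,0,0,0,0,50,0,0,0,0,0,0,50]' 12; done
python3 -m inch '[0,0,0,0,0,0,45,0,0,0,0,0,0,45,0,0,0,0,0,0,45,0,0,0,0,0,0,45,0,0,0,0,0,0,45]' 12
```

```text
time_s: 4.23
eef_pos: [0.5625, -0.1328, 0.1823]
tool_rot: [1.0, -0.002, 0.0, 0.001]
ft_force: [0.5, -7.9, 2.7]
finger_gap: 0.0596
grasp_force: 3.7
time_s: 4.65
eef_pos: [0.5625, -0.133, 0.1823]
tool_rot: [1.0, -0.002, 0.0, 0.001]
ft_force: [-0.0, -5.6, 4.5]
finger_gap: 0.0594
grasp_force: 12.0
```

```bash
python3 -m inch '[0,0,0,0,0,-0.1,45,0,0,0,0,0,-0.2,45,0,0,0,0,0,-0.3,45,0,0,0,0,0,-0.3,45,0,0,0,0,0,-0.3,45]'
python3 -m inch '[0,0,0,0,0,-0.2,45,0,0,0,0,0,0,45,0,0,0,0,0,0,45,0,0,0,0,0,0,45,0,0,0,0,0,0,45]' 
python3 -c "
from h import *
go((.607,.185,.24))"
```

```text
time_s: 5.07
eef_pos: [0.5625, -0.1308, 0.2313]
tool_rot: [1.0, -0.001, 0.0, -0.0]
ft_force: [0.5, -1.9, -1.0]
finger_gap: 0.059
grasp_force: 12.0
time_s: 5.48
eef_pos: [0.5617, -0.1314, 0.2371]
tool_rot: [1.0, -0.002, -0.001, -0.0]
ft_force: [-0.4, -0.1, -1.6]
finger_gap: 0.0594
grasp_force: 12.0
t 5.48 pos [ 0.5617 -0.1314  0.2371] shift units [ 1.11 -7.91 -0.07] turn units [-0.    0.02 -0.03] F [-0.4 -0.1 -1.6] gap 0.0594 grip 11.999925971031189
```

```bash
python3 -m inch '[0,0,0,0.05,-0.3,0,45,0,0,0,0.05,-0.5,0,45,0,0,0,0.1,-0.6,0,45,0,0,0,0.1,-0.6,0,45,0,0,0,0.1,-0.6,0,45]' >/dev/null
python3 -m inch '[0,0,0,0.1,-0.6,0,45,0,0,0,0.1,-0.6,0,45,0,0,0,0.1,-0.6,0,45,0,0,0,0.1,-0.6,0,45,0,0,0,0.1,-0.6,0,45]'  >/dev/null
python3 -m inch '[0,0,0,0.1,-0.6,0,45,0,0,0,0.1,-0.6,0,45,0,0,0,0.05,-0.6,0,45,0,0,0,0.05,-0.4,0,45,0,0,0,0,-0.1,0,45]'  >/dev/null
python3 -m inch '[0,0,0,0,0,0,45,0,0,0,0,0,0,45,0,0,0,0,0,0,45,0,0,0,0,0,0,45,0,0,0,0,0,0,45]'  >/dev/null
python3 - <<'E'
from h import *
go((.607,.185,.047))
cv2.imwrite("pics/s2.png",np.hstack([robot.capture("scene")[170:370,100:360],robot.capture("top")[90:290,80:340]]))
E
```

```text
t 7.15 pos [0.6114 0.1829 0.2379] shift units [-0.11 -0.05  4.77] turn units [ 0.01 -0.   -0.06] F [-0.3 -0.3 -0.1] gap 0.0593 grip 11.999896466732025
```

View pics/s2.png

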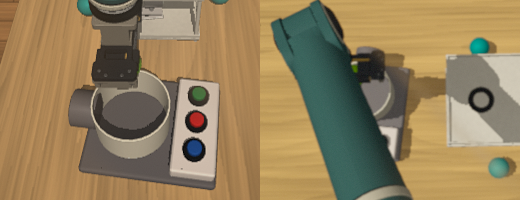

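Left half shows the gripper over the hopper, with the ball hidden behind the gripper and the arm hiding it from above. The tier's ring is empty. I'll check the hopper centre by projection before lowering.

Run:
```python
from h import *
def pr(c,P):
    m=robot.camera_model(c);T=np.linalg.inv(np.array(m["pose"]))
    return cv2.projectPoints(np.array(P,float).reshape(-1,3),cv2.Rodrigues(T[:3,:3])[0],T[:3,3],np.array(m["camera_matrix"]),np.array(m["dist_coeffs"]))[0][:,0]
a=np.linspace(0,6.283,60)
v=[]
for c in("scene","top"):
    im=cv2.imread(f"pics/{c}0.png")
    for r,z in((.076,.115),(.080,.115),(.076,.03)):
        P=np.c_[.607+r*np.cos(a),.185+r*np.sin(a),z+0*a]
        im=cv2.polylines(cv2.resize(im,None,fx=4,fy=4) if r==.076 and z>.1 else im,[np.int32(pr(c,P)*4+1.5)],True,(0,0,255) if r<.08 else (255,0,0),1)
    v.append(im[880:1400,660:1060+60] if c=="scene" else im[540:1060,520:960-20+20])
cv2.imwrite("pics/o.png",np.hstack([x[:520,:400] for x in v]))
print(pr("scene",[.6114,.1829,.2379]))
```

```text
[[224.40698265 239.0819928 ]]
```

View pics/o.png

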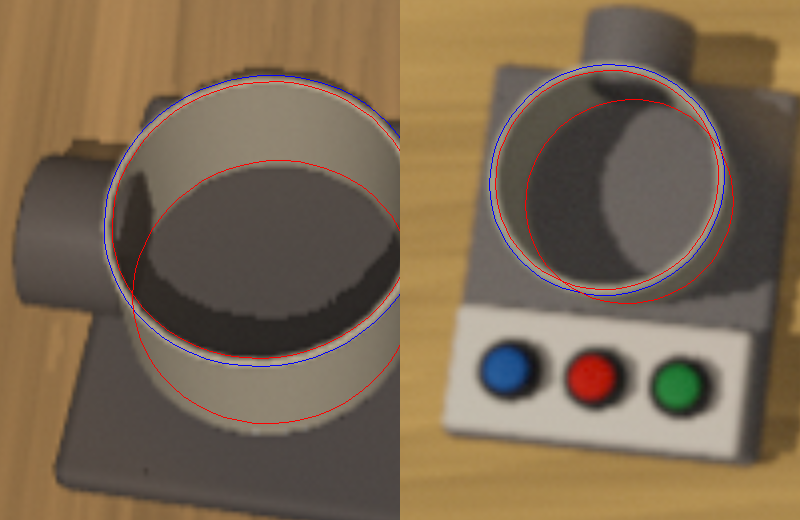

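Projected rim and floor circles lie on the picture in both views, so the hopper centre (0.607, 0.185) is good. Lowering.

```bash
python3 -m inch '[0,0,0,-0.1,-0.05,0.2,45,0,0,0,0,0,0.3,45,0,0,0,0,0,0.4,45,0,0,0,0,0,0.4,45,0,0,0,0,0,0.4,45]' >/dev/null
python3 -m inch '[0,0,0,0,0,0.4,45,0,0,0,0,0,0.4,45,0,0,0,0,0,0.4,45,0,0,0,0,0,0.3,45,0,0,0,0,0,0.3,45]'
python3 -m inch '[0,0,0,0,0,0.3,45,0,0,0,0,0,0.2,45,0,0,0,0,0,0.2,45,0,0,0,0,0,0.1,45,0,0,0,0,0,0,45]' >/dev/null
python3 -c "
from h import *
go((.607,.185,.045))"
```

```text
time_s: 8.08
eef_pos: [0.6064, 0.1862, 0.0959]
tool_rot: [1.0, -0.001, -0.001, 0.0]
ft_force: [0.5, -0.0, 0.3]
finger_gap: 0.0591
grasp_force: 12.0
t 8.5 pos [0.6067 0.1862 0.0648] shift units [0.01 0.03 0.5 ] turn units [ 0.    0.01 -0.03] F [-0.2 -0.  -1. ] gap 0.0591 grip 11.999915689229965
```

```bash
python3 -m inch '[0,0,0,0,0,0.15,45,0,0,0,0,0,0.15,45,0,0,0,0,0,0.1,45,0,0,0,0,0,0.08,45,0,0,0,0,0,0,45]'
python3 -m inch '[0,0,0,0,0,0.03,45,0,0,0,0,0,0,45,0,0,0,0,0,0,45,0,0,0,0,0,0,45,0,0,0,0,0,0,45]'
```

```text
time_s: 8.92
eef_pos: [0.6067, 0.1862, 0.0458]
tool_rot: [1.0, -0.001, -0.001, 0.0]
ft_force: [-0.9, -0.3, -0.9]
finger_gap: 0.0598
grasp_force: 12.0
time_s: 9.33
eef_pos: [0.6073, 0.1864, 0.0456]
tool_rot: [1.0, -0.002, 0.0, -0.0]
ft_force: [-0.2, -0.0, -1.0]
finger_gap: 0.0597
grasp_force: 12.0
```

```bash
python3 -m inch '[0,0,0,0,0,0.05,45,0,0,0,0,0,0,45,0,0,0,0,0,0,45,0,0,0,0,0,0,45,0,0,0,0,0,0,45]'
python3 -m inch '[0,0,0,0,0,0,61,0,0,0,0,0,0,64,0,0,0,0,0,0,67,0,0,0,0,0,0,70,0,0,0,0,0,0,74]'
python3 -m inch '[0,0,0,0,0,0,76,0,0,0,0,0,0,76,0,0,0,0,0,0,76,0,0,0,0,0,-0.1,76,0,0,0,0,0,-0.2,76]'
```

```text
time_s: 9.75
eef_pos: [0.6072, 0.1863, 0.0434]
tool_rot: [1.0, -0.001, 0.0, 0.0]
ft_force: [-0.5, 0.5, -0.5]
finger_gap: 0.0591
grasp_force: 12.0
time_s: 10.17
eef_pos: [0.6073, 0.1864, 0.0435]
tool_rot: [1.0, -0.001, 0.0, -0.0]
ft_force: [0.2, 0.7, -0.1]
finger_gap: 0.0735
grasp_force: 0.0
time_s: 10.58
eef_pos: [0.6064, 0.1861, 0.0548]
tool_rot: [1.0, -0.001, -0.001, 0.0]
ft_force: [0.0, 0.3, -0.4]
finger_gap: 0.0757
grasp_force: 0.0
```

```bash
python3 -m inch '[0,0,0,0,0,-0.3,76,0,0,0,0,0,-0.4,76,0,0,0,0,0,-0.5,76,0,0,0,0,0,-0.5,76,0,0,0,0,0,-0.5,76]' >/dev/null
python3 -m inch '[0,0,0,0,0,-0.5,76,0,0,0,0,0,-0.5,76,0,0,0,0,0,-0.4,76,0,0,0,0,0,0,0,0,0,0,0,0,0,0]' >/dev/null
python3 -c "
from h import *
go((.4818,.2616,.12))"
```

```text
t 11.42 pos [0.6077 0.1866 0.201 ] shift units [-3.16 -1.87  2.02] turn units [-0.01 -0.03 -0.03] F [-1.  -0.4 -0.4] gap 0.065 grip 0.0
```

```bash
python3 -m inch '[0,0,0,-0.5,-0.3,0,0,0,0,0,-0.7,-0.4,0,0,0,0,0,-0.7,-0.4,0,0,0,0,0,-0.7,-0.4,0,0,0,0,0,-0.5,-0.4,0,0]' 30 >/dev/null
python3 -m inch '[0,0,0,0,0,0,0,0,0,0,0,0,0.3,0,0,0,0,0,0,0.4,0,0,0,0,0,0,0.5,0,0,0,0,0,0,0.5,0]' >/dev/null
python3 - <<'E'
from h import *
go((.4818,.2616,.085))
t=robot.capture("top");s=robot.capture("scene")
cv2.imwrite("pics/s3.png",cv2.resize(np.hstack([s[220:370,160:330],t[130:280,120:290]]),None,fx=2.3,fy=2.3))
E
```

```text
t 12.25 pos [0.4842 0.2611 0.1292] shift units [-0.06 -0.01  1.1 ] turn units [ 0.01  0.   -0.06] F [ 0.  -0.1 -0.3] gap 0.0005 grip 0.0
```

View pics/s3.png

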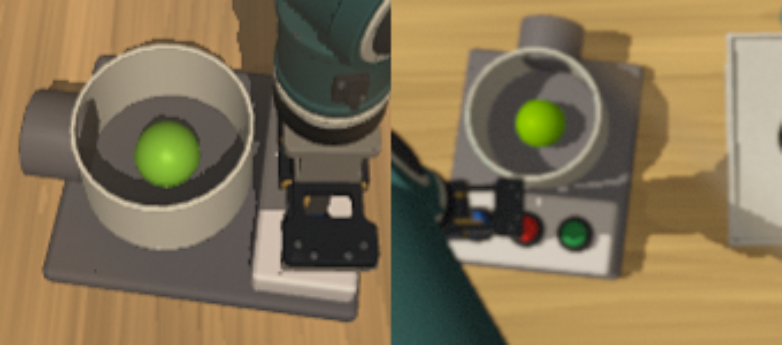

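The lime ball lies on the hopper floor, at (168,153) on the left and (540,123) on the right. The gripper is above the blue key. Approaching.

```bash
python3 -m inch '[0,0,0,-0.06,0,0.2,0,0,0,0,0,0,0.3,0,0,0,0,0,0,0.3,0,0,0,0,0,0,0.2,0,0,0,0,0,0,0.1,0]'
python3 -m inch '[0,0,0,0,0,0.05,0,0,0,0,0,0,0.05,0,0,0,0,0,0,0.05,0,0,0,0,0,0,0,0,0,0,0,0,0,0,0]'
```

```text
time_s: 12.77
eef_pos: [0.4805, 0.2622, 0.0859]
tool_rot: [1.0, -0.002, -0.001, 0.0]
ft_force: [0.0, 0.3, 0.1]
finger_gap: 0.0006
grasp_force: 0.0
time_s: 13.18
eef_pos: [0.4813, 0.2629, 0.0818]
tool_rot: [1.0, -0.001, 0.0, -0.0]
ft_force: [-0.7, -1.0, 1.4]
finger_gap: 0.0004
grasp_force: 0.7
```

```bash
for i in 1; do python3 -m inch '[0,0,0,0,0,0.05,0,0,0,0,0,0,0.05,0,0,0,0,0,0,0,0,0,0,0,0,0,0,0,0,0,0,0,0,0,0]'; done
python3 -m inch '[0,0,0,0,0,0.05,0,0,0,0,0,0,0,0,0,0,0,0,0,0,0,0,0,0,0,0,0,0,0,0,0,0,0,0,0]'
```

```text
time_s: 13.6
eef_pos: [0.4813, 0.263, 0.0776]
tool_rot: [1.0, -0.001, 0.0, -0.0]
ft_force: [0.2, 0.2, 3.8]
finger_gap: 0.0003
grasp_force: 1.6
time_s: 14.02
eef_pos: [0.4814, 0.263, 0.0763]
tool_rot: [1.0, -0.001, 0.0, -0.0]
ft_force: [-2.0, -0.9, 9.8]
finger_gap: 0.0005
grasp_force: 5.2
```

```bash
python3 -m inch '[0,0,0,0,0,0.04,0,0,0,0,0,0,0,0,0,0,0,0,0,0,0,0,0,0,0,0,0,0,0,0,0,0,0,0,0]'
python3 -m inch '[0,0,0,0,0,-0.1,0,0,0,0,0,0,-0.2,0,0,0,0,0,0,-0.3,0,0,0,0,0,0,-0.4,0,0,0,0,0,0,-0.4,0]'
python3 -c "
from h import *
go((.4673,.1425,.12))"
```

```text
time_s: 14.43
eef_pos: [0.4814, 0.2631, 0.0761]
tool_rot: [1.0, -0.001, 0.001, 0.0]
ft_force: [-5.3, -2.2, 21.2]
finger_gap: 0.0007
grasp_force: 10.8
time_s: 14.85
eef_pos: [0.4804, 0.2623, 0.1302]
tool_rot: [1.0, -0.001, -0.001, 0.0]
ft_force: [0.2, 0.5, 0.2]
finger_gap: 0.0003
grasp_force: 0.0
t 14.85 pos [0.4804 0.2623 0.1302] shift units [-0.32  3.    0.26] turn units [ 0.01  0.02 -0.03] F [0.2 0.5 0.2] gap 0.0003 grip 0.0
```

Blue bottomed firmly (21 N, hard stop) and is released. Now green.

```bash
python3 -m inch '[0,0,0,-0.05,0.4,0,0,0,0,0,-0.1,0.7,0,0,0,0,0,-0.1,0.7,0,0,0,0,0,-0.05,0.7,0,0,0,0,0,0,0.5,0,0]' >/dev/null
python3 -m inch '[0,0,0,0,0,0,0,0,0,0,0,0,0,0,0,0,0,0,0,0,0,0,0,0,0,0,0.2,0,0,0,0,0,0,0.2,0]' >/dev/null
python3 -c "
from h import *
go((.4673,.1425,.085))"
```

```text
t 15.68 pos [0.4688 0.1441 0.1135] shift units [-0.04  0.04  0.71] turn units [-0.01 -0.01 -0.01] F [ 0.5 -1.   0.1] gap 0.0006 grip 0.0
```

```bash
python3 -m inch '[0,0,0,-0.03,0.03,0.2,0,0,0,0,0,0,0.25,0,0,0,0,0,0,0.2,0,0,0,0,0,0,0.1,0,0,0,0,0,0,0,0]'
python3 -m inch '[0,0,0,0,0,0.05,0,0,0,0,0,0,0.05,0,0,0,0,0,0,0.05,0,0,0,0,0,0,0,0,0,0,0,0,0,0,0]'
```

```text
time_s: 16.1
eef_pos: [0.4665, 0.1415, 0.0824]
tool_rot: [1.0, -0.001, -0.001, 0.0]
ft_force: [-1.1, -0.8, 1.0]
finger_gap: 0.0
grasp_force: 0.5
time_s: 16.52
eef_pos: [0.4674, 0.1417, 0.078]
tool_rot: [1.0, -0.001, 0.0, -0.0]
ft_force: [-1.7, 0.1, 2.9]
finger_gap: 0.0
grasp_force: 1.5
```

```bash
python3 -m inch '[0,0,0,0,0,0.05,0,0,0,0,0,0,0.03,0,0,0,0,0,0,0,0,0,0,0,0,0,0,0,0,0,0,0,0,0,0]'
```

```text
time_s: 16.93
eef_pos: [0.4676, 0.1417, 0.0762]
tool_rot: [1.0, -0.001, 0.0, 0.0]
ft_force: [-6.6, -0.5, 18.3]
finger_gap: 0.0007
grasp_force: 9.1
```

Green is at its hard stop (18 N). Releasing and clearing away.

```bash
python3 -m inch '[0,0,0,0,0,-0.1,0,0,0,0,0,0,-0.3,0,0,0,0,0,0,-0.5,0,0,0,0,0,0,-0.6,0,0,0,0,0,0,-0.6,0]'>/dev/null
python3 -m inch '[0,0,0,0,0.2,-0.6,0,0,0,0,0,0.3,-0.5,0,0,0,0,0,0.3,-0.3,0,0,0,0,0,0,0,0,0,0,0,0,0,0,0]'
python3 - <<'E'
from h import *
t=robot.capture("top");s=robot.capture("scene")
cv2.imwrite("pics/s4.png",np.hstack([s[60:370,150:350],t[110:420,120:420]]))
E
```

```text
time_s: 17.77
eef_pos: [0.4679, 0.1092, 0.2148]
tool_rot: [1.0, -0.002, 0.001, -0.0]
ft_force: [0.7, 0.2, -1.0]
finger_gap: 0.0005
grasp_force: 0.0Traceback (most recent call last):
  File "<stdin>", line 3, in <module>
    return _nx.concatenate(arrs, 1, dtype=dtype, casting=casting)
           ~~~~~~~~~~~~~~~^^^^^^^^^^^^^^^^^^^^^^^^^^^^^^^^^^^^^^^
ValueError: all the input array dimensions except for the concatenation axis must match exactly, but along dimension 0, the array at index 0 has size 310 and the array at index 1 has size 274
```

Run:
```python
from h import *
t=robot.capture("top");s=robot.capture("scene")
cv2.imwrite("pics/s5.png",np.hstack([s[60:370,150:350],t[70:380,120:420]]))
```

```text
(no output)
```

View pics/s5.png

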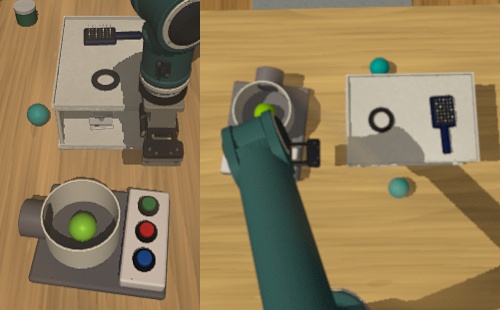

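The ball lies in the hopper at (83,226), all three keys are up, and the brush and clip light are where they were. The robot touches nothing.

```bash
python3 -c "
from cell import robot
print(robot.hand_in())"
```

```text
the job is handed in; nothing more can be done
None
```

The job is handed in after about 18 s: the lime ball was let go about 1 mm above the hopper floor, then the blue and green keys were each pressed to their stop and released in that order; the red key was never pressed, the brush and clip light look undisturbed, and the treat jar never showed clearly in a picture, though the arm stayed above the tiers throughout.

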